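# Slide the whetstone home under the strap of its sharpening board

## Robot

A 6-joint arm with a two-finger parallel gripper is mounted at the origin on a cart in front of the work surface, level with it; the furniture and walls round the work are solid. World frame = base frame: x ahead of the robot, y to its left, z up, the work surface at z = 0. Lengths are in m, angles in rad, forces in N, time in s.
With the tool pointing down it reaches from about 0.375 to 0.9 m from the base axis. Payload 3.1 kg.
Tool frame: the origin (TCP) lies where the fingers leave the gripper's body, on its centre line; the fingertips stand 70 mm ahead of it and the grasp point (between the pads) lies 51 mm ahead of it; z points along the fingers, y is the line along which they close (so a half turn about z gives the same grasp; the last joint's range is limited). The gripper opens to 87 mm and grips with 3 to 60 N. Pads are 19 mm wide; open, the fingers measure 117 mm over their backs; the gripper's body (75 mm by 190 mm) begins 51 mm behind the grasp point.
Start: joints at [-1.399, 0.527, 1.433, -0, 1.181, -0.178], TCP at [0.215, -0.587, 0.292] pointing down, gripper open.
Joint ranges: [-3.08, 3.08], [-0.75, 2.2], [0.22, 2.44], [-1.43, 4.57], [0, 2.65], [-2.85, 2.85]. Speed limits (rad/s): [2.79, 2.79, 3.14, 3.14, 3.14, 3.14].

## Interface

Orientations are given as a unit quaternion [x, y, z, w].
In Python, from rig import robot gives the robot as it stands.
- The arm moves only by the tool send_rows, never from a script. Its argument "deltas" is text: rows parted by semicolons, each of 7 numbers parted by spaces: the shift along the tool's x, y, z in mm, then the turn, a rotation vector about the tool's x, y, z in degrees, then the opening, from 0 (shut) to 1 (fully open). A call has 1 to 10 rows; each row shifts and turns the commanded pose from where the row before left it, along the tool's axes as they then stand; what a row does not reach is not made up. A row lasts 1/8 s, in which the tool goes at most 62.5 mm and 10.7 degrees, less where a joint would pass 70% of its speed; a pose out of reach is approached as far as the arm can. A call is refused whole if a number of a shift passes 62.5 or a number of a turn 10.7, either way. A call with a gripper value outside its range is refused whole. The fingers move at their own pace and stop on an object; "newtons" is the grip in N (left out, the last holds). Time passes only in rows, so rows that do not move let the fingers close. It gives the time, the measured TCP pose, the force, the opening and the grip force at its end, in the units of the state.
- robot.get_obs(): the state, without advancing time (a new reading comes with each control period).
- robot.camera(name): name is "scene" or "top" or "wrist"; returns a dict with "image" (480x640x3 uint8, red, green, blue), "depth" (480x640 float32, m along the optical axis (not along the pixel's ray), 0 where there is no reading), "fovy" (degrees; the focal length in pixels is half the picture's height over the tangent of half this angle, whatever the lens; pixels are square), "cx", "cy" (the principal point, pixels), "rvec" (rotation vector, rad) and "tvec" (3), from world to camera coordinates, as OpenCV has them. Camera axes: x right, y down, z forward; pixel columns grow to the right and rows downward; lengths in m; the calibration is good to about 2 mm. A picture is of the moment at which its call begins.
- robot.hand_in(): hands the job in; it is judged then, once.
Trained networks look in the newest picture that a camera, given by its name, has taken for a name from the list of things; names that differ only in an ending like _2 or _b are one class to them, and where a whole thing is asked for, a point or a joint stands for the part that bears it (a point fixed in the world has none). Each returns a list of dicts, best first, with "p" (0 to 1); they miss things now and then, are a little off and sometimes report something else, mostly with a low value. They report only what shows in the picture. A call takes as long as a camera call.
- robot.find_in(camera, thing): "box" ([left, top, right, bottom] in pixels, round what is visible of it).
- robot.cut_out(camera, thing): "region" (480x640 bool, what is visible of it) and "box" ([left, top, right, bottom] in pixels, round what is visible of it).
The state is a dict: "time": time; "q": joint angles; "joint_velocities": joint speeds; "joint_torque": joint torques, N m; "position": TCP position; "tool_rot": TCP orientation; "ft_force": force on the tool from outside, world axes, zero at the start; "moment": the same for the moment, N m; "grip_width": finger opening in m; "grip_force": force on a finger pad.
Only numpy, scipy, OpenCV 4.12 (cv2) and the standard library are available. Lean on these libraries where they do the work, as an engineer would, in place of code of your own. Each camera call takes 0.05 s, during which the arm holds its last target. There are 200 camera calls.

## Task

Push the white whetstone along the sharpening board, lengthwise under the low steel strap, until its leading end rests against the wooden stop behind the strap. Only push it with the fingers: keep it flat on the board, do not lift or tip it. Leave the three small blocks that lie beside the holder alone.

Things in the scene. Friction and masses are not known exactly. Their poses are not given: they have to be found in the camera images.
- whetstone: White whetstone, a plain bar 40 x 172 x 22 mm (x, y, z), about 0.4 kg, loose, lying flat on the board. Origin at the centre of its underside; its y axis runs along its length (both ends are alike), z up.
- board: Fixed plywood sharpening board on the desk, 12 mm thick, x -95 to +95 mm, y -230 to +190 mm. Origin at desk-top height in the middle of the lane (x = 0); its +y axis is the way the stone is pushed home, roughly to the robot's left. The stone starts on the open part at negative y, up to 25 mm off the lane and turned up to 0.35 rad. Home, the stone's centre is at x 0, y 84 mm, its near end at y -2 mm.
- mouth (a point): Middle of the lane's mouth, on the board's top face (board y = 28 mm); axes as the board's. Here two 12 mm high wooden lead-ins begin, 84 mm apart, narrowing to 50 mm at the strap; outside they reach to 51 mm either side of the middle.
- strap (a point): Middle of the strap's lower edge where the stone enters (board y = 60 mm), 25 mm above the board's top face: 3 mm more than the stone's height. The flat steel strap is 76 mm across and 35 mm deep along the lane, its screw heads 45 mm above the desk. It stands on two steel legs 50 mm apart, the width of the lane; behind, 12 mm high rails go on to the stop. Axes as the board's.
- stop (a point): Foot of the wooden stop, on the face that the stone's end meets, in the middle of the lane, on the board's top face (board y = 170 mm). The stop is 90 mm wide and 16 mm high. Axes as the board's.
- sanding_block: Bystander: wooden sanding block 24 x 98 x 17 mm lying on the board beside the holder, on the far side from the robot. Origin at the centre of its underside, y along its length.
- gauge_block: Bystander: grooved metal block 22 x 36 x 15 mm lying on the board beside the holder, on the robot's side. Origin at the centre of its underside.
- wax_block: Bystander: brown block 30 x 56 x 22 mm lying on the board beside the holder, on the robot's side, further on than the metal block. Origin at the centre of its underside.

How it is judged:
On the way:
1. the whetstone's leading end has gone in under the strap, flat on the board and between the legs (x of whetstone in the frame of board between -0.012 and 0.012 m and z of whetstone in the frame of board below 0.0145 m and angle between whetstone's own z axis and vertical below 0.06 rad and y of whetstone in the frame of board between -0.01 and 0.075 m), for 0.05 s.
At the end, for the whole second after the job is handed in: The whetstone lies flat and at rest in the lane under the strap, its leading end within 4 mm of the stop, its centre within 8 mm of the lane's middle and its length within 0.12 rad of the lane; the three bystander blocks are within 12 mm of where they were (x of whetstone in the frame of board between -0.008 and 0.008 m and z of whetstone in the frame of board below 0.0145 m and angle between whetstone's own z axis and vertical below 0.06 rad and y of whetstone in the frame of board between 0.08 and 0.088 m and angle between the y axis of whetstone and the y axis of board, either way round below 0.12 rad and linear speed of whetstone below 0.01 m/s and distance of each of sanding_block, gauge_block, wax_block from where it was at the start of the episode below 0.012 m); the robot touches nothing.
It fails at once if the whetstone is lifted more than 6 mm off the board (z of whetstone in the frame of board above 0.018 m).
It fails at once if the whetstone is tipped by more than 0.1 rad (angle between whetstone's own z axis and vertical above 0.1 rad).
It fails at once if the wooden sanding block is shifted by more than 12 mm (distance of sanding_block from where it was at the start of the episode above 0.012 m).
It fails at once if the grooved metal block is shifted by more than 12 mm (distance of gauge_block from where it was at the start of the episode above 0.012 m).
It fails at once if the brown wax block is shifted by more than 12 mm (distance of wax_block from where it was at the start of the episode above 0.012 m).
It also fails if it takes over 64 s, if anything falls off the work surface, if the arm or the gripper's body presses on something with over 40 N, if the wrist force passes 120 N, or if a joint passes its speed limit or range.

## Working session

There is one attempt and no reset: what is moved stays moved. The work goes in short steps, Python scripts to look and compute and a tool call to move; the robot and the scene stay as the last step left them, time stands still between calls to the robot, and variables do not carry over. Pictures are saved under pics/ and viewed, at most 10 in all, crops included, and the job is handed in when it is done.

Besides the shell and the picture viewer there is one more tool, called as name(argument=value, ...) on one line, values as JSON. send_rows: Moves the arm, as the interface text tells. Its arguments: {"type":"object","properties":{"deltas":{"type":"string"},"newtons":{"type":"number"}},"required":["deltas"]}

```bash
mkdir -p pics
cat > h.py <<'E'
import numpy as np, cv2
from rig import robot
from scipy.spatial.transform import Rotation as R
def cam(n):
    c=robot.camera(n); c['f']=240/np.tan(np.radians(c['fovy'])/2); c['Rm']=R.from_rotvec(np.ravel(c['rvec'])).as_matrix(); return c
def cloud(c,mask=None):
    d=c['depth']; v,u=np.nonzero((d>0)&(mask if mask is not None else True)); z=d[v,u]
    P=np.c_[(u-c['cx'])/c['f']*z,(v-c['cy'])/c['f']*z,z]
    return (P-np.ravel(c['tvec']))@c['Rm']
def save(c,n): cv2.imwrite('pics/'+n+'.png',c['image'][:,:,::-1])
E
python3 - <<'E'
from h import *
for n in ['top','scene']:
    c=cam(n); save(c,n+'0'); print(n,c['f'],c['tvec'])
    for t in ['whetstone','board','strap','stop','sanding_block','gauge_block','wax_block']:
        r=robot.cut_out(n,t)
        for x in r[:2]:
            P=cloud(c,x['region'])
            if len(P)<5: continue
            top=P
            m=cv2.minAreaRect((P[:,:2]*1000).astype(np.float32))
            print(t,round(x['p'],2),np.round(x['box']),'z',np.percentile(P[:,2],[5,50,95]).round(3),'rect',np.round(m[0],1),np.round(m[1],1),round(m[2],1))
print(robot.get_obs())
E
```

```text
top 611.2587083173886 [0.04953773 0.52304855 0.84487938]
whetstone 0.84 [388. 217. 508. 274.] z [0.025 0.034 0.037] rect [ 527.6 -137. ] [ 45.5 171.6] 15.1
board 0.71 [233. 160. 528. 338.] z [0.01  0.013 0.029] rect [525.9 -38.1] [192.1 422.8] 14.0
strap 0.97 [233. 161. 525. 338.] z [0.01  0.013 0.03 ] rect [527.  -37.8] [196.1 427.1] 13.8
stop 0.64 [235. 159. 530. 341.] z [0.01  0.013 0.029] rect [527.3 -38.1] [194.2 426.7] 13.9
stop 0.44 [243. 209. 308. 238.] z [0.021 0.029 0.032] rect [559.1 124.2] [30.4 95.2] 12.4
sanding_block 0.72 [243. 205. 308. 240.] z [0.022 0.029 0.032] rect [558.3 124.1] [29.  97.2] 12.1
sanding_block 0.55 [233. 159. 527. 338.] z [0.01  0.013 0.029] rect [527.5 -37.9] [193.8 425.8] 13.8
gauge_block 0.74 [306. 295. 330. 316.] z [0.022 0.026 0.029] rect [434.8  55.3] [22.  33.9] 13.1
wax_block 0.79 [261. 306. 299. 331.] z [0.031 0.035 0.037] rect [411.8 116.8] [30.2 56.1] 10.0
wax_block 0.3 [234. 158. 528. 338.] z [0.01  0.013 0.029] rect [527.3 -37.5] [193.8 424.9] 13.8
scene 498.2174825458662 [0.42218558 0.24733404 0.60046907]
whetstone 0.79 [369. 195. 423
[... 744 characters left out ...]
'time': 0.8, 'q': array([-1.39849284e+00,  5.27442822e-01,  1.43270464e+00,  1.77835422e-05,
        1.18141164e+00, -1.78473966e-01]), 'joint_velocities': array([-0.00101224,  0.00291647, -0.00041572, -0.00165693,  0.0016364 ,
        0.00070444]), 'joint_torque': array([ 9.51909278e-04, -4.39941466e+01, -1.76980126e+01,  6.34067995e-02,
        5.03705442e-02, -1.74668924e-05]), 'position': array([ 0.21480938, -0.5868966 ,  0.29228208]), 'tool_rot': array([9.84659373e-01, 1.74487589e-01, 8.17441659e-06, 1.68016783e-05]), 'ft_force': array([ 0.05120335, -0.19248042,  0.21723654]), 'moment': array([ 0.04394918,  0.06063558, -0.04019243]), 'grip_force': 0.0, 'grip_width': 0.08707044013304044}
```

Run:
```python
import cv2,numpy as np
a=cv2.imread('pics/top0.png')[140:350,210:550]
cv2.imwrite('pics/t.png',cv2.resize(a,(800,494),interpolation=cv2.INTER_CUBIC))
```

```text
(no output)
```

View pics/t.png

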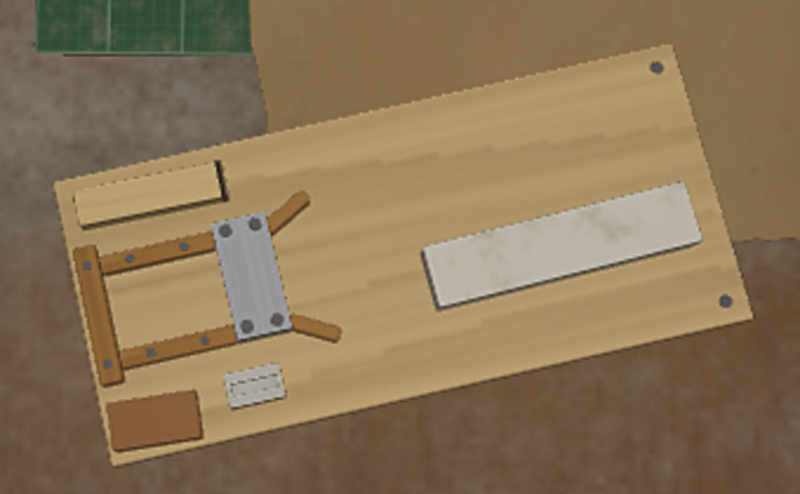

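The crop shows the board, with the stone at about (562,245), the strap at (252,275) and the stop at (98,315). The stone is nearly parallel to the lane. Next I'll measure the lane and the stone in board axes.

```bash
cat >> h.py <<'E'
TH=np.radians(13.9); UX=np.array([np.cos(TH),np.sin(TH)]); UY=np.array([-np.sin(TH),np.cos(TH)]); O=np.array([.5212,-.0186])
def tob(P): return np.c_[(P[:,:2]-O)@UX,(P[:,:2]-O)@UY,P[:,2]]
def stone(c):
    r=robot.cut_out('top','whetstone')
    P=cloud(c,r[0]['region']); B=tob(P)
    B=B[(B[:,2]>.029)&(B[:,2]<.0385)]
    m=cv2.minAreaRect((B[:,:2]*1000).astype(np.float32))
    # line fit of mid-line
    b=np.arange(B[:,1].min()+.02,B[:,1].max()-.02,.006); i=np.digitize(B[:,1],b)
    mid=[((B[i==k,0].max()+B[i==k,0].min())/2,B[i==k,1].mean()) for k in range(1,len(b))]
    mid=np.array(mid); s=np.polyfit(mid[:,1],mid[:,0],1)
    return m,B[:,:2].min(0)*1e3,B[:,:2].max(0)*1e3,s
E
python3 - <<'E'
from h import *
c=cam('top'); B=tob(cloud(c))
print(stone(c))
s=B[(B[:,2]>.0385)&(B[:,2]<.055)&(abs(B[:,0])<.06)&(B[:,1]>.04)&(B[:,1]<.11)]
print('strap',len(s),cv2.minAreaRect((s[:,:2]*1e3).astype(np.float32)),np.percentile(s,[1,99],axis=0))
for a,b in [(.11,.12),(.13,.14),(.15,.16)]:
    g=B[(B[:,1]>a)&(B[:,1]<b)&(abs(B[:,0])<.046)&(B[:,2]>.018)]
    print('rails',a,g[g[:,0]<0,0].min(),g[g[:,0]<0,0].max(),g[g[:,0]>0,0].min(),g[g[:,0]>0,0].max())
g=B[(B[:,1]>.13)&(B[:,1]<.2)&(abs(B[:,0])<.02)&(B[:,2]>.019)]; print('stop',g.min(0),g.max(0))
g=B[(B[:,1]>-.24)&(B[:,1]<.2)&(abs(B[:,0])<.1)&(B[:,2]>.009)&(B[:,2]<.016)]
print('board',cv2.minAreaRect((g[:,:2]*1e3).astype(np.float32)),np.median(g[:,2]),np.percentile(g,[.2,99.8],axis=0))
E
```

```text
(((-23.85126304626465, -116.79840087890625), (40.73283386230469, 172.4776611328125), 1.1787629127502441), array([ -45.4802193 , -202.86605066]), array([ -1.78932661, -30.2999741 ]), array([-0.01991836, -0.0263661 ]))
strap 1207 ((-0.01313018798828125, 78.79653930664062), (34.96546173095703, 76.15528106689453), 89.85020446777344) [[-0.0376389   0.06172162  0.03899517]
 [ 0.03680123  0.09595067  0.04701379]]
rails 0.11 -0.03735961500753263 -0.025052637946646784 0.0243903143497242 0.036885147326445974
rails 0.13 -0.03726621543811087 -0.02517270621965447 0.02458616686030772 0.036691711682841355
rails 0.15 -0.03725011116741421 -0.02517692438451376 0.02463087548005412 0.03691909586028639
stop [-0.01990033  0.17101393  0.01948622] [0.01990501 0.18615537 0.03346994]
board ((-0.2715911865234375, -19.70965576171875), (422.1127624511719, 190.41836547851562), 89.8791275024414) 0.012348947501252538 [[-0.09510296 -0.22742521  0.00905962]
 [ 0.09417169  0.19050707  0.01590391]]
```

```bash
cat >> h.py <<'E'
O=O+.001*UY
def tcp():
    o=robot.get_obs(); p=o['position']; x=R.from_quat(o['tool_rot']).as_matrix()
    b=tob(p[None])[0]*1e3; yaw=np.degrees(np.arctan2(x[1,0],x[0,0]))-13.9
    print('t',round(o['time'],2),'board xyz mm',b.round(1),'yaw rel',yaw.round(2),'tilt',np.degrees(np.arccos(-x[2,2])).round(2),'F',(o['ft_force']).round(1))
E
python3 -c "
from h import *
tcp()"
```

```text
t 0.9 board xyz mm [-433.9 -479.1  292.3] yaw rel 6.2 tilt 0.01 F [ 0.7 -0.   0.6]
```

send_rows(deltas="0 0 0 0 0 6.2 1; 39 -40 12 0 0 0 1; 39 -40 12 0 0 0 1; 39 -40 12 0 0 0 1; 39 -40 12 0 0 0 1; 39 -40 12 0 0 0 1; 39 -40 12 0 0 0 1; 39 -40 12 0 0 0 1; 39 -40 12 0 0 0 1; 39 -40 12 0 0 0 1")

```text
time: 2.15
position: [0.4702, -0.1518, 0.1842]
tool_rot: [0.993, 0.121, 0.001, 0.0]
ft_force: [0.0, -0.4, -0.2]
grip_width: 0.087
grip_force: 0.0
```

```bash
python3 -c "
from h import *
tcp()"
```

```text
t 2.15 board xyz mm [ -81.5 -118.1  184.2] yaw rel -0.02 tilt 0.08 F [ 0.  -0.4 -0.2]
```

send_rows(deltas="0 0 40 0 0 0 1; 0 0 40 0 0 0 1; 0 0 17 0 0 0 1; 18 0 0 0 0 0 1; 4 0 0 0 0 0 1; 4 0 0 0 0 0 1; 4 0 0 0 0 0 1; 4 0 0 0 0 0 1; 4 0 0 0 0 0 1; 4 0 0 0 0 0 1")

```text
time: 3.4
position: [0.5079, -0.1426, 0.0874]
tool_rot: [0.993, 0.121, -0.002, -0.001]
ft_force: [-5.7, -1.4, 4.5]
grip_width: 0.0871
grip_force: 2.9
```

send_rows(deltas="3 0 0 0 0 0 1; 2 0 0 0 0 0 1; 0 0 0 0 0 0 1")

```text
time: 3.78
position: [0.5129, -0.1413, 0.0874]
tool_rot: [0.993, 0.121, -0.002, -0.001]
ft_force: [-5.0, -0.9, 4.7]
grip_width: 0.0869
grip_force: 2.6
```

```bash
python3 -c "
from h import *
tcp()
c=cam('top'); save(c,'top1'); print(stone(c))"
```

```text
t 3.77 board xyz mm [ -37.5 -118.1   87.4] yaw rel 0.02 tilt 0.24 F [-5.  -0.9  4.7]Traceback (most recent call last):
  File "<string>", line 4, in <module>
    c=cam('top'); save(c,'top1'); print(stone(c))
                                        ~~~~~^^^
  File "h.py", line 15, in stone
    P=cloud(c,r[0]['region']); B=tob(P)
              ~^^^
IndexError: list index out of range
```

View pics/top1.png

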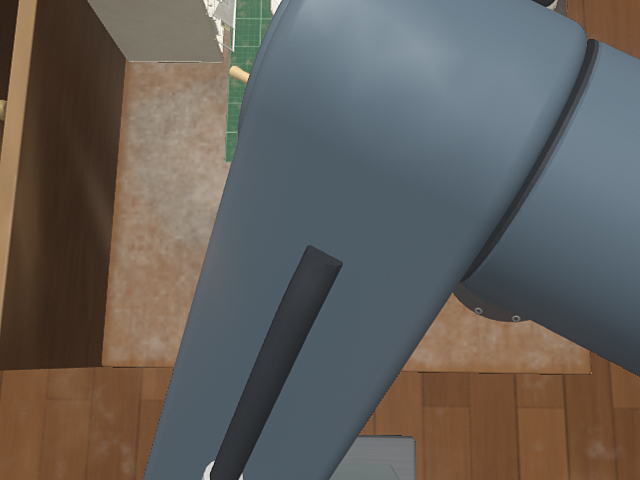

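The arm blocks the top view completely. I'll push most of the rest, back off and measure.

send_rows(deltas="3 0 0 0 0 0 1; 3 0 0 0 0 0 1; 0 0 0 0 0 0 1; -4 0 0 0 0 0 1; -20 0 0 0 0 0 1; 0 0 -50 0 0 0 1; 0 0 -60 0 0 0 1; 0 50 0 0 0 0 1; 0 50 0 0 0 0 1;0 0 0 0 0 0 1")

```text
time: 5.12
position: [0.5236, -0.2478, 0.1982]
tool_rot: [0.993, 0.119, 0.003, 0.003]
ft_force: [-0.7, 0.5, -0.1]
grip_width: 0.0871
grip_force: 0.0
```

```bash
python3 -c "
from h import *
tcp()
for n in ['scene','top','wrist']:
    c=cam(n); save(c,n+'2'); r=robot.cut_out(n,'whetstone')
    for x in r[:2]:
        B=tob(cloud(c,x['region'])); B=B[(B[:,2]>.029)&(B[:,2]<.0385)]
        if len(B)>20: print(n,x['p'],len(B),cv2.minAreaRect((B[:,:2]*1e3).astype(np.float32)))
"
```

```text
t 5.12 board xyz mm [ -52.7 -224.   198.2] yaw rel -0.23 tilt 0.47 F [-0.7  0.5 -0.1]
scene 0.74 940 ((-0.0958251953125, -116.5975112915039), (41.38048553466797, 175.3220977783203), 0.09327202290296555)
wrist 0.66 17927 ((1.6460037231445312, -116.00109100341797), (39.35160827636719, 173.39903259277344), 0.04284504055976868)
```

send_rows(deltas="0 0 0 0 0 -10 0; 0 0 0 0 0 -10 0; 0 0 0 0 0 -10 0; 0 0 0 0 0 -10 0; 0 0 0 0 0 -10 0; 0 0 0 0 0 -10 0; 0 0 0 0 0 -10 0; 0 0 0 0 0 -10 0; 0 0 0 0 0 -10 0; -10 50 0 0 0 0 0")

```text
time: 6.68
position: [0.5693, -0.2393, 0.1966]
tool_rot: [0.616, 0.787, -0.001, -0.003]
ft_force: [-0.0, -0.4, -0.4]
grip_width: 0.002
grip_force: 0.0
```

send_rows(deltas="0 0 0 0 0 0 0;0 0 0 0 0 0 0")

```text
time: 6.92
position: [0.5715, -0.2397, 0.1968]
tool_rot: [0.616, 0.788, -0.0, -0.001]
ft_force: [-0.1, 1.2, -0.3]
grip_width: 0.0001
grip_force: 0.0
```

```bash
python3 -c "
from h import *
tcp()
for n in ['wrist','scene']:
    c=cam(n); r=robot.cut_out(n,'whetstone'); save(c,n+'3')
    for x in r[:1]:
        B=tob(cloud(c,x['region'])); B=B[(B[:,2]>.029)&(B[:,2]<.0385)]
        print(n,x['p'],len(B),cv2.minAreaRect((B[:,:2]*1e3).astype(np.float32)))
"
```

```text
t 6.92 board xyz mm [  -4.3 -227.7  196.8] yaw rel 90.08 tilt 0.12 F [-0.1  1.2 -0.3]
wrist 0.58 13497 ((1.5800666809082031, -144.34881591796875), (115.83438873291016, 40.14154815673828), 89.9684829711914)
scene 0.88 920 ((0.3676109313964844, -115.65726470947266), (172.23782348632812, 42.230342864990234), 89.98274230957031)
```

View pics/wrist3.png

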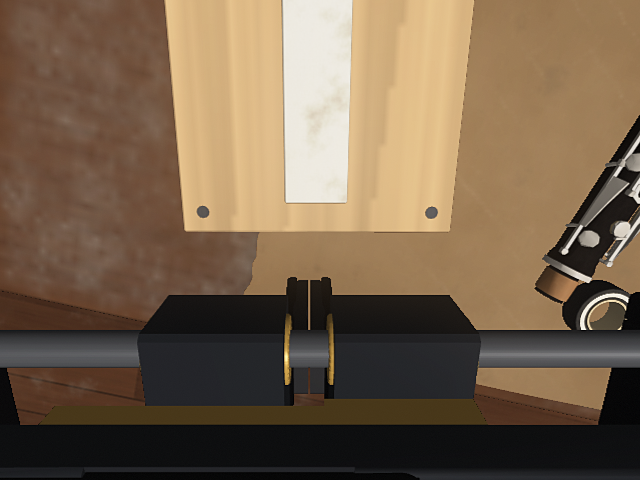

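The stone lies straight, its end at about (317,202). The closed fingers are at column 309, so I shift about 5 mm, go down and push.

send_rows(deltas="0 5 30 0 0 0 0; 0 0 40 0 0 0 0; 0 0 40 0 0 0 0; 0 0 0 0 0 0 0; 8 0 0 0 0 0 0; 5 0 0 0 0 0 0; 5 0 0 0 0 0 0; 5 0 0 0 0 0 0; 5 0 0 0 0 0 0; 5 0 0 0 0 0 0")

```text
time: 8.38
position: [0.5706, -0.209, 0.0886]
tool_rot: [0.616, 0.788, -0.0, 0.003]
ft_force: [1.2, -4.7, 3.8]
grip_width: 0.0007
grip_force: 2.7
```

send_rows(deltas="5 0 0 0 0 0 0; 5 0 0 0 0 0 0; 5 0 0 0 0 0 0; 5 0 0 0 0 0 0; 5 0 0 0 0 0 0; 5 0 0 0 0 0 0; 5 0 0 0 0 0 0; 5 0 0 0 0 0 0; 5 0 0 0 0 0 0; 0 0 0 0 0 0 0")

```text
time: 9.62
position: [0.5594, -0.1645, 0.0882]
tool_rot: [0.616, 0.787, 0.0, 0.002]
ft_force: [1.6, -3.9, 3.0]
grip_width: 0.0005
grip_force: 2.1
```

```bash
cat > look.py <<'E'
from h import *
import sys
tcp()
for n in ['wrist','scene']:
    c=cam(n); r=robot.cut_out(n,'whetstone'); save(c,n+sys.argv[1])
    for x in r[:1]:
        B=tob(cloud(c,x['region'])); B=B[(B[:,2]>.029)&(B[:,2]<.0385)]
        if len(B)>20: print(n,x['p'],len(B),cv2.minAreaRect((B[:,:2]*1e3).astype(np.float32)))
E
python3 look.py 4
```

```text
t 9.62 board xyz mm [   2.1 -151.8   88.2] yaw rel 90.0 tilt 0.21 F [ 1.6 -3.9  3. ]
scene 0.69 1045 ((1.0746288299560547, -53.138916015625), (41.54799270629883, 172.38670349121094), 0.3613746166229248)
```

send_rows(deltas="5 0 0 0 0 0 0; 5 0 0 0 0 0 0; 5 0 0 0 0 0 0; 5 0 0 0 0 0 0; 5 0 0 0 0 0 0; 5 0 0 0 0 0 0; 5 0 0 0 0 0 0; 5 0 0 0 0 0 0; 5 0 0 0 0 0 0; 0 0 0 0 0 0 0")

```text
time: 11.08
position: [0.5473, -0.1202, 0.0873]
tool_rot: [0.616, 0.787, -0.0, -0.0]
ft_force: [1.2, -4.0, 3.2]
grip_width: 0.0002
grip_force: 1.9
```

```bash
python3 look.py 5; python3 -c "
import cv2
a=cv2.imread('pics/scene5.png')[150:350,230:470]
cv2.imwrite('pics/s5.png',cv2.resize(a,(720,600),interpolation=cv2.INTER_CUBIC))"
```

```text
t 11.07 board xyz mm [   0.9 -105.8   87.3] yaw rel 90.0 tilt 0.03 F [ 1.2 -4.   3.2]
wrist 0.72 32905 ((1.8138141632080078, -41.93920135498047), (102.21067810058594, 40.354061126708984), 89.84405517578125)
scene 0.6 945 ((0.05696678161621094, 0.3072357177734375), (42.16926956176758, 187.60250854492188), 0.2718033194541931)
```

View pics/s5.png

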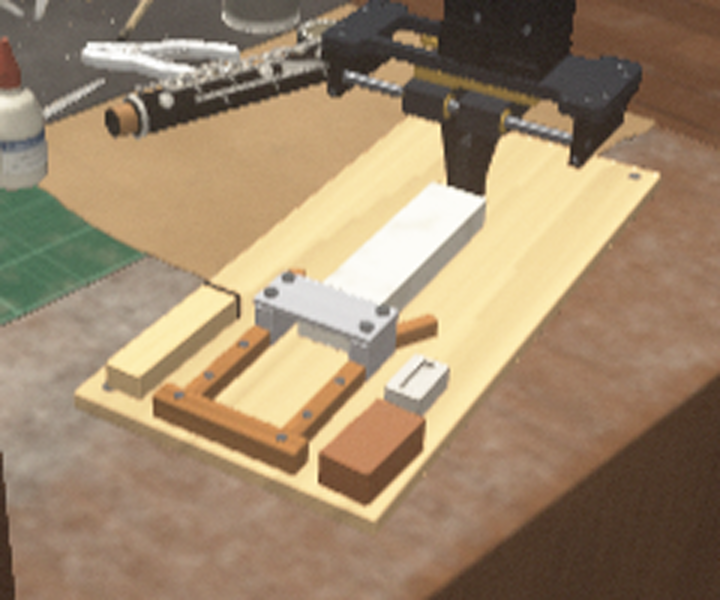

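The stone's leading end is under the strap, at about (325,335) in the crop, and centred. I carry on at the same pace and slow down near the stop.

send_rows(deltas="5 0 0 0 0 0 0; 5 0 0 0 0 0 0; 5 0 0 0 0 0 0; 5 0 0 0 0 0 0; 5 0 0 0 0 0 0; 5 0 0 0 0 0 0; 5 0 0 0 0 0 0; 5 0 0 0 0 0 0; 5 0 0 0 0 0 0; 0 0 0 0 0 0 0")

```text
time: 12.52
position: [0.5359, -0.0757, 0.0871]
tool_rot: [0.616, 0.787, -0.0, -0.001]
ft_force: [-0.0, -0.0, 0.4]
grip_width: 0.0004
grip_force: 0.0
```

send_rows(deltas="5 0 0 0 0 0 0; 5 0 0 0 0 0 0; 5 0 0 0 0 0 0; 5 0 0 0 0 0 0; 5 0 0 0 0 0 0; 5 0 0 0 0 0 0; 3 0 0 0 0 0 0; 3 0 0 0 0 0 0; 2 0 0 0 0 0 0; 0 0 0 0 0 0 0")

```text
time: 13.78
position: [0.5274, -0.0394, 0.0873]
tool_rot: [0.616, 0.787, 0.0, -0.0]
ft_force: [-0.3, 0.3, -0.1]
grip_width: 0.0006
grip_force: 0.2
```

```bash
python3 look.py 6
```

```text
t 13.78 board xyz mm [  1.  -22.7  87.3] yaw rel 89.99 tilt 0.03 F [-0.3  0.3 -0.1]
wrist 0.69 20748 ((1.8455009460449219, 25.660869598388672), (71.087890625, 40.33047103881836), 89.98953247070312)
scene 0.55 1094 ((0.1917743682861328, 75.24285888671875), (174.4618682861328, 41.46281433105469), 89.69328308105469)
```

send_rows(deltas="2 0 0 0 0 0 0; 2 0 0 0 0 0 0; 1 0 0 0 0 0 0; 1 0 0 0 0 0 0; 0 0 0 0 0 0 0")

```text
time: 14.6
position: [0.5262, -0.0339, 0.0873]
tool_rot: [0.616, 0.787, 0.0, 0.0]
ft_force: [1.3, -1.8, 0.2]
grip_width: 0.0009
grip_force: 1.1
```

send_rows(deltas="1 0 0 0 0 0 0; 1 0 0 0 0 0 0; 0 0 0 0 0 0 0")

```text
time: 14.98
position: [0.5257, -0.0319, 0.0873]
tool_rot: [0.616, 0.787, 0.0, 0.0]
ft_force: [0.9, -2.6, -0.1]
grip_width: 0.0006
grip_force: 1.2
```

```bash
python3 look.py 7
```

```text
t 14.97 board xyz mm [  1.1 -15.   87.3] yaw rel 90.0 tilt 0.01 F [ 0.9 -2.6 -0.1]
wrist 0.69 18763 ((2.1398181915283203, 48.69655227661133), (40.25913619995117, 102.21465301513672), 0.0738367810845375)
scene 0.79 1151 ((0.7795333862304688, 83.23992156982422), (42.17044448852539, 172.8056640625), 0.2852915823459625)
```

send_rows(deltas="1 0 0 0 0 0 0; 0 0 0 0 0 0 0")

```text
time: 15.42
position: [0.5254, -0.031, 0.0873]
tool_rot: [0.616, 0.787, 0.0, 0.0]
ft_force: [1.2, -3.1, 0.7]
grip_width: 0.0004
grip_force: 1.4
```

send_rows(deltas="1 0 0 0 0 0 0; 0 0 0 0 0 0 0")

```text
time: 15.68
position: [0.5253, -0.0303, 0.0873]
tool_rot: [0.616, 0.788, -0.0, 0.0]
ft_force: [0.6, -3.9, 0.3]
grip_width: 0.0001
grip_force: 2.2
```

send_rows(deltas="1 0 0 0 0 0 0; 0 0 0 0 0 0 0")

```text
time: 15.92
position: [0.5254, -0.0301, 0.0873]
tool_rot: [0.616, 0.788, -0.0, 0.001]
ft_force: [0.3, -7.1, -0.4]
grip_width: 0.0004
grip_force: 3.8
```

send_rows(deltas="1.5 0 0 0 0 0 0; 0 0 0 0 0 0 0")

```text
time: 16.18
position: [0.5263, -0.0297, 0.0874]
tool_rot: [0.616, 0.788, -0.0, 0.003]
ft_force: [2.3, -11.1, -2.3]
grip_width: 0.0006
grip_force: 5.7
```

send_rows(deltas="-5 0 0 0 0 0 0; -25 0 0 0 0 0 0; -20 0 -40 0 0 0 0; 0 0 -60 0 0 0 0; -60 0 -40 0 0 0 0; -60 0 0 0 0 0 0; -60 0 0 0 0 0 0; 0 0 0 0 0 0 0;0 0 0 0 0 0 0")

```text
time: 17.3
position: [0.5766, -0.2417, 0.2209]
tool_rot: [0.617, 0.787, 0.0, -0.002]
ft_force: [-0.0, -0.0, -0.1]
grip_width: 0.0005
grip_force: 0.0
```

```bash
python3 look.py 8;  python3 -c "
import cv2
a=cv2.imread('pics/scene8.png')[150:350,230:470]
cv2.imwrite('pics/s8.png',cv2.resize(a,(720,600),interpolation=cv2.INTER_CUBIC))"
```

```text
t 17.3 board xyz mm [ 2.000e-01 -2.309e+02  2.209e+02] yaw rel 89.96 tilt 0.27 F [-0.  -0.  -0.1]
scene 0.89 1138 ((1.2189712524414062, 86.13481903076172), (41.77949905395508, 170.41912841796875), 0.5207786560058594)
```

View pics/s8.png

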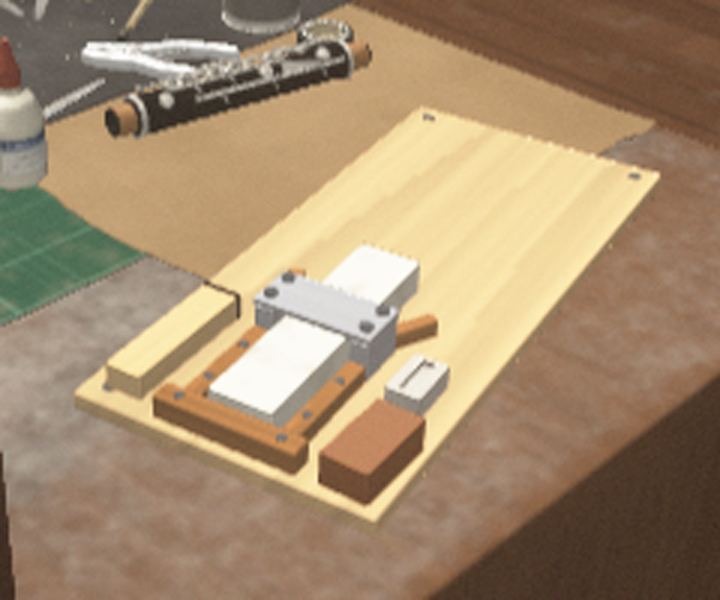

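The stone lies in the lane with its end against the stop at about (245,410). The push force rose to 11 N with no further movement, and the blocks have not moved.

```bash
python3 -c "
from rig import robot
print(robot.hand_in())"
```

```text
the job is handed in; nothing more can be done
None
```

I pushed the whetstone flat under the strap until it met the stop (force rose to 11 N with no further movement), left the three blocks where they were, and handed the job in; no verdict came back.

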